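Shut the cam press on a die board

ROBOT

A 7-joint arm with a two-finger parallel gripper is mounted at the origin on the work surface. World frame = base frame: x ahead of the robot, y to its left, z up, the work surface at z = 0. Lengths are in mm, angles in rad, forces in N, time in s.
With the tool pointing down it reaches from about 425 to 950 mm from the base axis. Payload 4.7 kg.
Tool frame: the origin (TCP) lies between the finger pads; the fingertips stand 11 mm ahead of it and the grasp point (between the pads) lies 8 mm behind it; z points along the fingers, y is the line along which they close (so a half turn about z gives the same grasp; the last joint's range is limited). The gripper opens to 87 mm and grips with 3 to 60 N. Pads are 19 mm wide; open, the fingers measure 117 mm over their backs; the gripper's body (75 mm by 190 mm) begins 51 mm behind the grasp point.
Start: joints at [1.267, 0.469, -0.049, 1.532, 0.024, 1.141, -0.082], TCP at [183.211, -649.678, 233.573] pointing down, gripper open.
Joint ranges: [-2.59, 2.59], [-0.33, 1.99], [-1.39, 1.29], [0.1, 2.45], [-1.04, 4.18], [0.21, 1.99], [-2.66, 2.66]. Speed limits (rad/s): [2.57, 2.57, 3.14, 3.14, 3.14, 3.14, 3.14].

INTERFACE

Orientations are given as [roll, pitch, yaw] about the fixed x, y, z axes, in that order (R = Rz(yaw) Ry(pitch) Rx(roll)).
In Python, from bench import arm, cams, order gives the robot as it stands.
- The arm moves only by the tool send_rows, never from a script. Its argument "series" is a list of rows, each an object of numbers: "tx", "ty", "tz": the shift along the tool's x, y, z in mm; "turn": the turn about the tool's z in rad; "claw": the closure, from 0 (fully open) to 1 (shut). In form: [{"tx": .., "ty": .., "tz": .., "turn": .., "claw": ..}, ...]. A call has 1 to 8 rows; each row shifts and turns the commanded pose from where the row before left it, along the tool's axes as they then stand; what a row does not reach is not made up. A row lasts 1/8 s, in which the tool goes at most 62.5 mm and 10.7 degrees, less where a joint would pass 70% of its speed; a pose out of reach is approached as far as the arm can. A call is refused whole if a number of a shift passes 62.5 or a number of a turn 0.188, either way. A call with a gripper value outside its range is refused whole. The fingers move at their own pace and stop on an object; the grip force is fixed at half the most. Time passes only in rows, so rows that do not move let the fingers close. It gives the time, the measured TCP pose, the force, the opening and the grip force at its end, in the units of the state.
- arm.sense(): the state, without advancing time (a new reading comes with each control period).
- cams.get_image(name): name is "scene" or "top" or "wrist"; returns a dict with "image" (480x640x3 uint8, red, green, blue), "z_map" (480x640 float32, mm along the optical axis (not along the pixel's ray), 0 where there is no reading), "K" (3x3 intrinsics, pixels), "camera_from_world" (4x4, takes a point from world to camera coordinates). Camera axes: x right, y down, z forward; pixel columns grow to the right and rows downward; lengths in mm; the calibration is good to about 2 mm. A picture is of the moment at which its call begins.
- order.close_job(): hands the job in; it is judged then, once.
Trained networks look in a picture, given as the dict that the camera call returned (one of the last four; its "shot" number tells which), for a name from the list of things; names that differ only in an ending like _2 or _b are one class to them, and where a whole thing is asked for, a point or a joint stands for the part that bears it (a point fixed in the world has none). Each returns a list of dicts, best first, with "p" (0 to 1); they miss things now and then, are a little off and sometimes report something else, mostly with a low value. They report only what shows in the picture. A call takes as long as a camera call. They do not tell look-alikes from the thing itself.
- cams.trace(picture, name): "mask" (480x640 bool, what is visible of it) and "rect" ([left, top, right, bottom] in pixels, round what is visible of it).
The state is a dict: "t": time; "q": joint angles; "qvel": joint speeds; "tau": joint torques, N m; "tcp_pos": TCP position; "ee_rot": TCP orientation; "wrist_force": force on the tool from outside, world axes, zero at the start; "moment": the same for the moment, N m; "width": finger opening in mm; "grip_force": force on a finger pad.
Only numpy, scipy, OpenCV 4.12 (cv2) and the standard library are available. Lean on these libraries where they do the work, as an engineer would, in place of code of your own. Each camera call takes 0.05 s, during which the arm holds its last target. There are 200 camera calls.

TASK

Draw the die board out of its pigeonhole, lay it flat on the cutting mat and let go of it, then take it up again and slide it, plain wooden end first, under the raised platen of the press until it meets the stop. Then turn the wheel on top clockwise (seen from above) through its hard spot, stop as soon as it goes slack just past it, and let go, so that the platen stays fully down on its own. Leave the glue bottle, the carton and the brush where they are.

Things in the scene. Friction and masses are not known exactly. Their poses are not given: they have to be found in the camera images.
- die: Die board: plywood, 190 mm long (x), 50 wide, 18 thick, about 0.35 kg, thin dark steel rules in its top. The last 25 mm at its -x end is a steel grip block, same width, 34 mm tall; so the mass centre is 38 mm from the middle towards the block. Origin: centre of the underside; x points to the plain wooden end. Starts flat on the table, block end about 60 mm deep in the pigeonhole.
- die_head (a point): Middle of the lower edge of the die board's plain end, 95 mm from the board's origin along +x.
- rack: Plywood pigeonhole fixed to the table, 90 mm deep (x), 86 wide, 56 high, open to its own -x side (front face 40 mm from the origin on that side; back closed). The opening is 62 mm wide and 46 high, with the table as its floor. Origin on the table, on the opening's centre line; x points inward.
- mat: Green gridded cutting mat, 220 mm (x) by 200 mm (y), 3 mm thick, fixed. Origin: centre of its underside.
- press: Grey C-frame press, fixed. Origin on the table; front is -x, the board goes in along +x. Bed: top 20 mm up, x -140 to 130 mm, 140 mm wide. Two steel rails 12 mm high, 60 mm apart, guide the board from x = -25 mm on. Overhead arm 105 to 150 mm up, from x = -20 mm back; column behind x = 74 mm. Wheel axis at x = 30 mm, y = 0.
- stop_face (a point): Foot of the stop's front face, on the bed: press x = 60 mm, y = 0, 20 mm up. A board that is home has its plain end here, lies straight along the press x, and its block end is at press x = -130 mm.
- platen_face (a point): Centre of the underside of the platen, the steel plate over the bed, 90 mm (x -30 to 60 mm of the press) by 58 mm: 46 to 50 mm above the table at the start (raised), 40 mm when fully down. It sinks as the wheel turns and rises again if the wheel is turned too far.
- wheel_axis (a point): Centre of the wheel at its upper face, on its vertical axis, 188 mm above the table. Dark steel flywheel lying level on top of the press, 170 mm across; it turns clockwise from above from the open start. Its start and its angle on the spindle differ each time, so the hard spot must be felt: it comes 0.85 to 1.35 rad after the start, the platen's lowest point 0.45 rad after it.
- knob_grip (a point): Crank knob standing on the wheel 68 mm from its axis: black, 28 mm across, 58 tall, spins freely; the point is on its axis, 23 mm below its top. Pushing it takes 2 to 5 N, rising to 9 to 11 N at the hard spot, then falling to 5 N at the platen's lowest point. It stays put from 0.2 rad before to 0.2 rad after that; let go earlier, it springs back; further on, it springs open.
- glue: Glue bottle standing, white, 32 mm in diameter, 100 mm tall, bystander. Origin: centre of the underside.
- carton: Small cardboard box 50 x 70 x 55 mm, bystander. Origin: centre of the underside.
- brush: Flat brush 170 mm long lying on the table, bystander. Origin: its middle.
There are look-alikes about, which are no part of the job. There is more than one size of the die; the one meant has the size given above.

How it is judged:
By the outcome, as a careful person would: the job done as asked, in the order asked, and still so for the second after the job is handed in, with the robot touching nothing.
It also fails if it takes over 72 s, if anything falls off the work surface, if the arm or the gripper's body presses on something with over 40 N, if the wrist force passes 120 N, or if a joint passes its speed limit or range.

## Working session

There is one attempt and no reset: what is moved stays moved. The work goes in short steps, Python scripts to look and compute and a tool call to move; the robot and the scene stay as the last step left them, time stands still between calls to the robot, and variables do not carry over. Pictures are saved under pics/ and viewed, at most 10 in all, crops included, and the job is handed in when it is done.

Besides the shell and the picture viewer there is one more tool, called by a JSON object that holds its "name" and its "arguments", one argument or row to a line. send_rows: Moves the arm, as the interface text tells. Its arguments: {"type":"object","properties":{"series":{"type":"array"}},"required":["series"]}

```bash
mkdir -p pics; ls
cat > h.py <<'E'
import numpy as np, cv2
from bench import arm, cams, order
def pts(p,mask):
    v,u=np.nonzero(mask&(p["z_map"]>0)); z=p["z_map"][v,u]
    c=np.linalg.inv(p["K"])@np.vstack([u*z,v*z,z]); T=np.linalg.inv(p["camera_from_world"])
    return (T[:3,:3]@c).T+T[:3,3]
def save(p,n,crop=None,s=1):
    im=p["image"][...,::-1]
    if crop: l,t,r,b=crop; im=im[t:b,l:r]
    cv2.imwrite("pics/"+n,cv2.resize(im,None,fx=s,fy=s,interpolation=cv2.INTER_CUBIC))
def rect(P):
    (c,s,a)=cv2.minAreaRect(P[:,:2].astype(np.float32)); return np.round(c,1),np.round(s,1),round(a,1)
E
python3 - <<'E'
from h import *
print(arm.sense())
a=cams.get_image("top"); b=cams.get_image("scene")
save(a,"top.png"); save(b,"scene.png")
for p,nm in((a,"top"),(b,"scene")):
  for n in ["die","rack","mat","press","knob_grip","wheel_axis","glue","carton","brush"]:
    for d in cams.trace(p,n)[:4]:
      P=pts(p,d["mask"]); 
      if len(P)>10: print(nm,n,round(d["p"],2),d["rect"],*rect(P),"z",np.percentile(P[:,2],[5,50,95]).round())
E
```

```text
pics
{'t': 0.0, 'q': array([ 1.26708302,  0.46945354, -0.04859322,  1.53367671,  0.02408658,
        1.14096341, -0.08230807]), 'qvel': array([ 0.00034239,  0.00117882,  0.00093568,  0.00066544,  0.00205841,
       -0.00036828, -0.00122644]), 'tau': array([ 3.09701582e-04, -5.07972729e+01, -8.04975349e-02, -2.36152089e+01,
       -6.14383514e-02,  3.78999487e-02,  1.90420578e-04]), 'tcp_pos': array([ 183.03461626, -649.12641203,  232.49851525]), 'ee_rot': array([-3.13967750e+00,  5.69380881e-05,  2.74829404e-01]), 'wrist_force': array([-0.1573726 ,  0.75398833, -0.8481642 ]), 'moment': array([ 0.01645196, -0.00289962, -0.04710497]), 'grip_force': 0.0, 'width': 86.95323007698802}
top die 0.84 [439.1, 211.6, 493.7, 263.1] [ 506.  -395.3] [ 37.1 141.3] 43.4 z [ 9. 14. 27.]
top die 0.78 [375.1, 216.6, 403.0, 277.5] [ 482.2 -226.4] [134.4  50.9] 5.4 z [14. 18. 22.]
top die 0.57 [432.1, 334.4, 492.0, 391.3] [ 236.8 -381.6] [141.9  36.5] 57.7 z [10. 14. 26.]
top rack 0.7 [364.5, 170.9, 407.9, 221.0] [ 592.  -217.7] [95.3 86.8] 5.1 z [43. 56. 60.]
top rack 0.21 [311.1, 120.5, 332.5, 195.3] [
[... 1355 characters left out ...]
7 z [ 16. 149. 201.]
scene press 0.53 [314.1, 240.3, 434.7, 352.2] [445.8   9.1] [204.5 228.6] 86.2 z [-2.  2.  6.]
scene knob_grip 0.69 [426.4, 314.8, 445.0, 348.7] [609.7 144.3] [38.5 28. ] 60.0 z [200. 243. 252.]
scene wheel_axis 0.93 [423.8, 303.8, 522.1, 400.3] [569.4 228.9] [177.9 241.9] 77.5 z [175. 187. 245.]
scene glue 0.84 [331.8, 375.1, 347.8, 404.2] [682.2  14.5] [30.2 55.8] 75.2 z [ 13.  63. 100.]
scene carton 0.63 [356.8, 368.5, 401.0, 412.1] [652.8  80.6] [70.4 74.1] 79.5 z [12. 53. 57.]
scene carton 0.28 [414.0, 302.4, 519.5, 443.3] [571.9 215.7] [271.1 167.7] 0.3 z [ 17. 149. 201.]
scene brush 0.77 [285.0, 332.9, 314.5, 418.5] [672.9 -74.6] [172.7  42.2] 11.1 z [12. 17. 22.]
```

View pics/top.png

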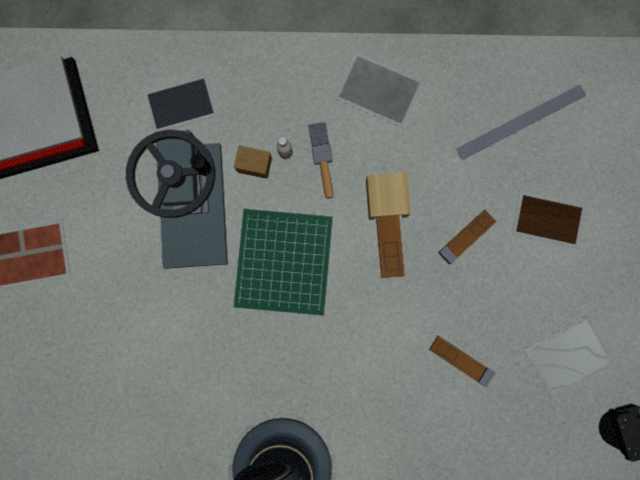

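View pics/scene.png

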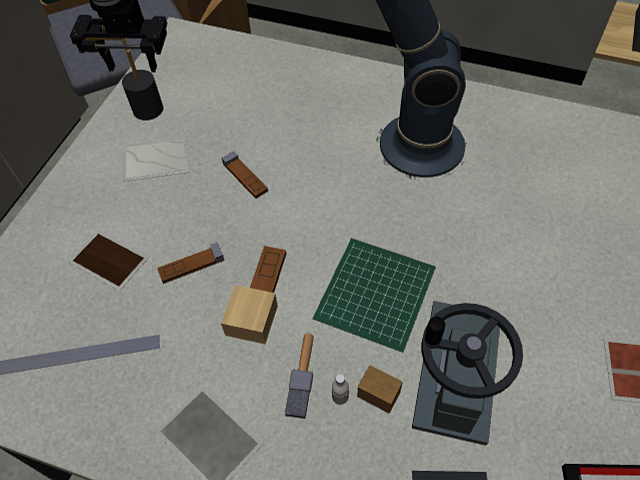

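The die is the board partly inside the pigeonhole, top (390,247), measured 51 mm wide. The look-alikes are at top (468,237) and (462,360), both about 37 mm wide. Next I'll refine the measurements and check a close crop.

```bash
cat > m1.py <<'E'
from h import *
a=cams.get_image("top"); b=cams.get_image("scene")
save(a,"crop.png",(350,150,520,290),4)
for p,nm in((a,"top"),(b,"scene")):
  P=pts(p,np.ones((480,640),bool))
  def box(x0,x1,y0,y1,z0,z1):
    return P[(P[:,0]>x0)&(P[:,0]<x1)&(P[:,1]>y0)&(P[:,1]<y1)&(P[:,2]>z0)&(P[:,2]<z1)]
  for n,bb in dict(die=(380,535,-275,-180,9,27),rack=(530,650,-280,-160,50,62),mat=(320,570,-110,130,1.5,8),bed=(380,730,150,340,14,26)).items():
    Q=box(*bb); print(nm,n,len(Q),*rect(Q),"z",np.median(Q[:,2]).round(1))
    if n=="bed":
      print(cv2.boxPoints(cv2.minAreaRect(Q[:,:2].astype(np.float32))).round())
  Q=box(480,760,120,380,180,195); c,r=cv2.minEnclosingCircle(Q[:,:2].astype(np.float32)); print("wheel",np.round(c,1),r)
  Q=box(480,760,120,380,238,260); c,r=cv2.minEnclosingCircle(Q[:,:2].astype(np.float32)); print("knob",np.round(c,1),r,Q.mean(0).round(1),len(Q))
  Q=box(480,760,120,380,140,156); print("arm top",len(Q),*rect(Q))
  D=box(380,525,-275,-180,13,23)  # side edges of die by column slices
  for x in range(420,525,20):
    s=D[abs(D[:,0]-x)<5]; print(x,np.percentile(s[:,1],[1,50,99]).round(1),end=" ")
  print()
E
python3 m1.py
```

```text
top die 1270 [ 475.9 -227. ] [121.6  50.9] 5.3 z 18.2
top rack 1685 [ 590. -218.] [90.8 86.8] 5.0 z 56.2
top mat 7730 [445.  10.] [239.8 249.8] 89.9 z 3.8
top bed 3601 [566.3 215. ] [278.1 130.1] 0.2 z 20.2
[[427. 280.]
 [428. 149.]
 [706. 151.]
 [705. 281.]]
wheel [600.4 215.4] 85.59373474121094
knob [609.9 147.6] 14.189967155456543 [608.4 146.6 250.2] 200
arm top 1355 [622.6 216.9] [144.6  71.6] 5.1
420 [-256.2 -229.9 -208.1] 440 [-253.5 -230.2 -205.8] 460 [-253.5 -229.6 -203.5] 480 [-251.  -227.6 -201.2] 500 [-249.2 -227.1 -200.9] 520 [-246.9 -222.6 -198.4] 
scene die 1032 [ 472.4 -226.5] [113.1  53. ] 6.0 z 17.1
scene rack 1752 [ 591.9 -216.9] [93.7 88. ] 4.5 z 55.2
scene mat 5621 [445.   10.1] [239.4 249.9] 90.0 z 3.2
scene bed 3037 [568.7 214.6] [271.2 140.4] 4.2 z 19.2
[[428. 275.]
 [439. 135.]
 [709. 155.]
 [699. 295.]]
wheel [602.6 215.5] 85.90040588378906
knob [611.9 149. ] 14.526666641235352 [614.  149.  248.8] 246
arm top 1671 [624.9 218.3] [145.5  70.6] 4.6
420 [-255.6 -226.2 -207.2] 440 [-253.5 -228.6 -205.2] 460 [-251.1 -227.7 -202.7] 480 [-249.9 -224.8 -200.6] 500 [-247.6 -223.2 -198.7] 520 [-246.  -221.1 -196.9]
```

View pics/crop.png

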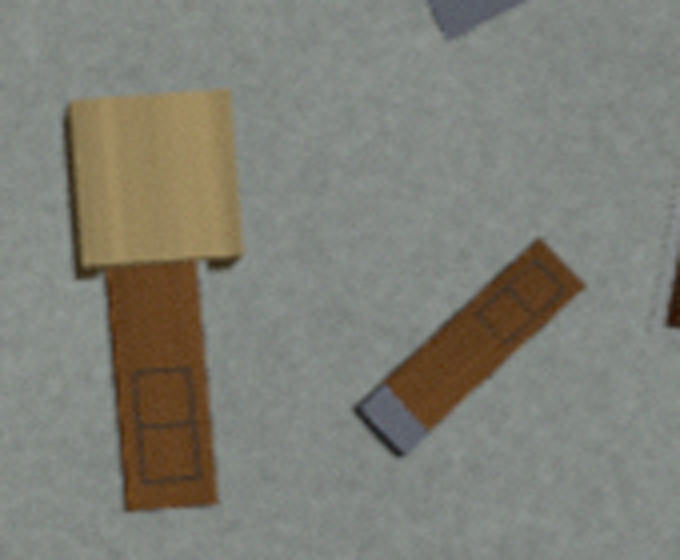

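The crop shows the wide board, plain end at crop (170,505), going into the pigeonhole at (155,180), so the choice holds. The narrow one at (470,345) is a look-alike. The press is at yaw ≈ 0.08 with its axis at about (601.5, 215.5). Now moving to the board.

{"name": "send_rows", "arguments": {
  "series": [
    {"tx":0,"ty":0,"tz":0,"turn":0.186,"claw":0},
    {"tx":31.5,"ty":-33,"tz":0,"turn":0,"claw":0},
    {"tx":31.5,"ty":-33,"tz":0,"turn":0,"claw":0},
    {"tx":31.5,"ty":-33,"tz":0,"turn":0,"claw":0},
    {"tx":31.5,"ty":-33,"tz":0,"turn":0,"claw":0},
    {"tx":31.5,"ty":-33,"tz":0,"turn":0,"claw":0},
    {"tx":31.5,"ty":-33,"tz":0,"turn":0,"claw":0},
    {"tx":31.5,"ty":-33,"tz":0,"turn":0,"claw":0}
  ]
}}

```text
t: 2.1
tcp_pos: [383.2, -398.8, 233.8]
ee_rot: [3.141, -0.0, 0.089]
wrist_force: [0.5, -0.7, 0.4]
width: 87.0
grip_force: 0.0
```

{"name": "send_rows", "arguments": {
  "series": [
    {"tx":31.5,"ty":-33,"tz":20,"turn":0,"claw":0},
    {"tx":31.5,"ty":-33,"tz":30,"turn":0,"claw":0},
    {"tx":31.5,"ty":-33,"tz":30,"turn":0,"claw":0},
    {"tx":31.5,"ty":-33,"tz":30,"turn":0,"claw":0},
    {"tx":0,"ty":0,"tz":10,"turn":0,"claw":0},
    {"tx":0,"ty":0,"tz":0,"turn":0,"claw":0}
  ]
}}

```text
t: 2.85
tcp_pos: [495.4, -257.7, 112.9]
ee_rot: [-3.141, 0.002, 0.089]
wrist_force: [1.0, -0.8, 0.1]
width: 86.8
grip_force: 0.0
```

{"name": "send_rows", "arguments": {
  "series": [
    {"tx":31.5,"ty":-33,"tz":0,"turn":0,"claw":0},
    {"tx":0,"ty":0,"tz":20,"turn":0,"claw":0},
    {"tx":0,"ty":0,"tz":15,"turn":0,"claw":0}
  ]
}}

```text
t: 3.22
tcp_pos: [524.4, -223.5, 78.9]
ee_rot: [3.14, -0.001, 0.087]
wrist_force: [-0.7, 0.4, 0.1]
width: 86.8
grip_force: 0.0
```

Run:
```python
from h import *
s=arm.sense(); print(s["tcp_pos"].round(1),s["q"].round(2))
p=cams.get_image("wrist"); save(p,"w1.png")
P=pts(p,np.ones((480,640),bool)); D=P[(P[:,2]>11)&(P[:,2]<24)&(abs(P[:,1]+225)<45)]
for x in range(420,546,20):
    q=D[abs(D[:,0]-x)<4]
    if len(q)>10: print(x,np.percentile(q[:,1],[1,99]).round(1))
print("rack",*rect(P[(P[:,2]>48)&(P[:,2]<64)]), "minx", P[(P[:,2]>48)&(P[:,2]<64)][:,0].min())
```

```text
[ 524.4 -223.5   78.9] [ 0.48  0.49 -0.19  1.92  0.13  0.74 -1.28]
420 [-254.5 -208.2]
440 [-255.5 -206.5]
480 [-251.1 -202.4]
500 [-249.3 -200.2]
520 [-247.4 -198.5]
rack [ 590.3 -218.1] [90.5 86.6] 5.1 minx 541.4199970152814
```

View pics/w1.png

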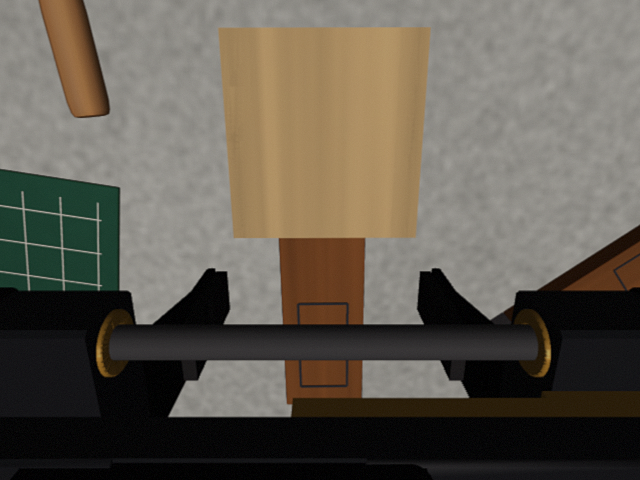

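Wrist view: the board runs down the picture at columns 280-365, midway between the fingers, and the rack front is at row 238. Now descend and grip.

{"name": "send_rows", "arguments": {
  "series": [
    {"tx":-1,"ty":0,"tz":30,"turn":0,"claw":0},
    {"tx":0,"ty":0,"tz":22,"turn":0,"claw":0},
    {"tx":0,"ty":0,"tz":12,"turn":0,"claw":0},
    {"tx":0,"ty":0,"tz":0,"turn":0,"claw":0.3},
    {"tx":0,"ty":0,"tz":0,"turn":0,"claw":1},
    {"tx":0,"ty":0,"tz":0,"turn":0,"claw":1},
    {"tx":0,"ty":0,"tz":0,"turn":0,"claw":1}
  ]
}}

```text
t: 4.15
tcp_pos: [524.0, -221.9, 15.2]
ee_rot: [3.141, -0.001, 0.089]
wrist_force: [0.2, 0.2, -0.3]
width: 55.4
grip_force: 0.0
```

{"name": "send_rows", "arguments": {
  "series": [
    {"tx":0,"ty":0,"tz":0,"turn":0,"claw":1},
    {"tx":0,"ty":0,"tz":0,"turn":0,"claw":1},
    {"tx":-8,"ty":0,"tz":0,"turn":0,"claw":1},
    {"tx":-13,"ty":0,"tz":0,"turn":0,"claw":1},
    {"tx":-13,"ty":0,"tz":0,"turn":0,"claw":1},
    {"tx":-14,"ty":0,"tz":0,"turn":0,"claw":1},
    {"tx":-14,"ty":0,"tz":0,"turn":0,"claw":1},
    {"tx":-14,"ty":0,"tz":0,"turn":0,"claw":1}
  ]
}}

```text
t: 5.15
tcp_pos: [447.7, -228.8, 15.0]
ee_rot: [3.141, -0.002, 0.089]
wrist_force: [4.5, 1.0, 4.8]
width: 49.8
grip_force: 30.0
```

{"name": "send_rows", "arguments": {
  "series": [
    {"tx":0,"ty":0,"tz":0,"turn":0,"claw":0.2},
    {"tx":0,"ty":0,"tz":0,"turn":0,"claw":0.2},
    {"tx":12,"ty":0,"tz":0,"turn":0,"claw":0.2},
    {"tx":12,"ty":0,"tz":0,"turn":0,"claw":0.2},
    {"tx":0,"ty":0,"tz":0,"turn":0,"claw":1},
    {"tx":0,"ty":0,"tz":0,"turn":0,"claw":1},
    {"tx":0,"ty":0,"tz":0,"turn":0,"claw":1},
    {"tx":0,"ty":0,"tz":0,"turn":0,"claw":1}
  ]
}}

```text
t: 6.15
tcp_pos: [471.4, -226.4, 14.4]
ee_rot: [-3.141, 0.0, 0.089]
wrist_force: [-0.4, 0.0, -1.5]
width: 49.7
grip_force: 30.0
```

{"name": "send_rows", "arguments": {
  "series": [
    {"tx":0,"ty":0,"tz":-10,"turn":0,"claw":1},
    {"tx":0,"ty":0,"tz":-25,"turn":0,"claw":1},
    {"tx":0,"ty":0,"tz":-30,"turn":0,"claw":1},
    {"tx":3,"ty":-30,"tz":-20,"turn":0,"claw":1},
    {"tx":3,"ty":-40,"tz":0,"turn":0,"claw":1},
    {"tx":4,"ty":-50,"tz":0,"turn":0,"claw":1},
    {"tx":4,"ty":-50,"tz":0,"turn":0,"claw":1},
    {"tx":4,"ty":-50,"tz":0,"turn":0,"claw":1}
  ]
}}

```text
t: 7.15
tcp_pos: [469.7, -4.3, 100.0]
ee_rot: [3.141, -0.0, 0.088]
wrist_force: [0.9, -0.0, -3.2]
width: 49.6
grip_force: 30.0
```

{"name": "send_rows", "arguments": {
  "series": [
    {"tx":3,"ty":-43.5,"tz":0,"turn":0,"claw":1},
    {"tx":0,"ty":0,"tz":0,"turn":-0.156,"claw":1},
    {"tx":0,"ty":0,"tz":0,"turn":-0.157,"claw":1},
    {"tx":0,"ty":0,"tz":0,"turn":-0.157,"claw":1},
    {"tx":0,"ty":0,"tz":0,"turn":-0.157,"claw":1},
    {"tx":0,"ty":0,"tz":0,"turn":-0.157,"claw":1},
    {"tx":0,"ty":0,"tz":0,"turn":0,"claw":1},
    {"tx":0,"ty":0,"tz":0,"turn":0,"claw":1}
  ]
}}

```text
t: 8.15
tcp_pos: [469.2, 37.7, 99.7]
ee_rot: [3.141, 0.0, 0.87]
wrist_force: [-0.1, 0.8, -3.4]
width: 49.6
grip_force: 30.0
```

```bash
cat > dieat.py <<'E'
from h import *
import sys
s=arm.sense(); print(s["t"],s["tcp_pos"].round(1),s["ee_rot"].round(3),s["wrist_force"].round(1),s["width"].round(1),s["q"].round(2))
for c in sys.argv[2:]:
  p=cams.get_image(c); save(p,sys.argv[1]+c+".png")
  for d in cams.trace(p,"die")[:4]:
    P=pts(p,d["mask"])
    if len(P)>10: print(c,round(d["p"],2),np.round(d["rect"]),*rect(P),"z",np.percentile(P[:,2],[5,50,95]).round())
E
python3 dieat.py a top scene
```

```text
Traceback (most recent call last):
  File "dieat.py", line 3, in <module>
    s=arm.sense(); print(s["t"],s["tcp_pos"].round(1),s["ee_rot"].round(3),s["wrist_force"].round(1),s["width"].round(1),s["q"].round(2))
                                                                                                     ^^^^^^^^^^^^^^^^
AttributeError: 'float' object has no attribute 'round'
```

{"name": "send_rows", "arguments": {
  "series": [
    {"tx":0,"ty":0,"tz":30,"turn":0,"claw":1},
    {"tx":0,"ty":0,"tz":30,"turn":0,"claw":1},
    {"tx":0,"ty":0,"tz":13,"turn":0,"claw":1},
    {"tx":0,"ty":0,"tz":6,"turn":0,"claw":1},
    {"tx":0,"ty":0,"tz":2.5,"turn":0,"claw":1},
    {"tx":0,"ty":0,"tz":0,"turn":0,"claw":1}
  ]
}}

```text
t: 8.9
tcp_pos: [469.9, 38.0, 18.6]
ee_rot: [3.141, -0.001, 0.873]
wrist_force: [0.6, -0.1, -2.9]
width: 49.6
grip_force: 30.0
```

```bash
sed -i 's/s\["width"\].round(1)/s["width"]/' dieat.py; python3 dieat.py a top scene
```

```text
8.9 [469.9  38.   18.6] [ 3.141e+00 -1.000e-03  8.730e-01] [ 0.6 -0.1 -2.9] 49.64857276475192 [ 0.15  0.5  -0.39  2.17  0.36  0.54 -1.21]
top 0.57 [431. 335. 495. 387.] [ 235.  -385.8] [150.6  39.7] 57.7 z [ 8. 14. 26.]
top 0.56 [440. 210. 493. 261.] [ 506.8 -396. ] [ 37.6 142.4] 42.8 z [10. 14. 26.]
scene 0.96 [224. 149. 267. 199.] [ 239.7 -381.3] [149.1  39.8] 57.4 z [ 4. 13. 24.]
scene 0.73 [158. 244. 226. 281.] [ 504.4 -398.9] [ 55.9 145.4] 43.2 z [ 1. 12. 24.]
scene 0.6 [339. 253. 414. 330.] [444.5   4.4] [203.7  74.9] 52.6 z [ 9. 22. 40.]
```

{"name": "send_rows", "arguments": {
  "series": [
    {"tx":0,"ty":0,"tz":1.5,"turn":0,"claw":1},
    {"tx":0,"ty":0,"tz":0,"turn":0,"claw":1},
    {"tx":0,"ty":0,"tz":0,"turn":0,"claw":0},
    {"tx":0,"ty":0,"tz":0,"turn":0,"claw":0},
    {"tx":0,"ty":0,"tz":0,"turn":0,"claw":0},
    {"tx":0,"ty":0,"tz":-35,"turn":0,"claw":0},
    {"tx":0,"ty":0,"tz":-45,"turn":0,"claw":0},
    {"tx":0,"ty":0,"tz":0,"turn":0,"claw":0}
  ]
}}

```text
t: 10.1
tcp_pos: [471.8, 38.3, 99.3]
ee_rot: [3.136, -0.005, 0.872]
wrist_force: [-0.5, -0.3, -0.2]
width: 86.3
grip_force: 0.0
```

Run:
```python
from h import *
s=arm.sense(); print(s["t"],s["tcp_pos"].round(1),s["ee_rot"].round(3))
p=cams.get_image("scene"); w=cams.get_image("wrist")
im=np.hstack([cv2.resize(p["image"][220:380,280:460],(400,356)),cv2.resize(w["image"],(400,356))]); cv2.imwrite("pics/mat.png",im[...,::-1])
for q in (p,w):
  P=pts(q,np.ones((480,640),bool)); P=P[(abs(P[:,0]-445)<100)&(abs(P[:,1]-9)<100)&(P[:,2]>13)&(P[:,2]<45)]
  D=P[P[:,2]<27]; B=P[P[:,2]>32]
  print(*rect(D),np.median(D[:,2]),"block",*(rect(B) if len(B)>20 else ()), len(B))
```

```text
10.1 [471.8  38.3  99.3] [ 3.136 -0.005  0.872]
[446.2  10.1] [191.4  52.4] 49.7 19.963568104729347 block [499.5  72.9] [26.9 51.5] 48.1 283
[445.    8.6] [188.4  50.2] 50.2 20.343804366090524 block [497.1  71.2] [25.3 49.9] 50.4 4137
```

View pics/mat.png

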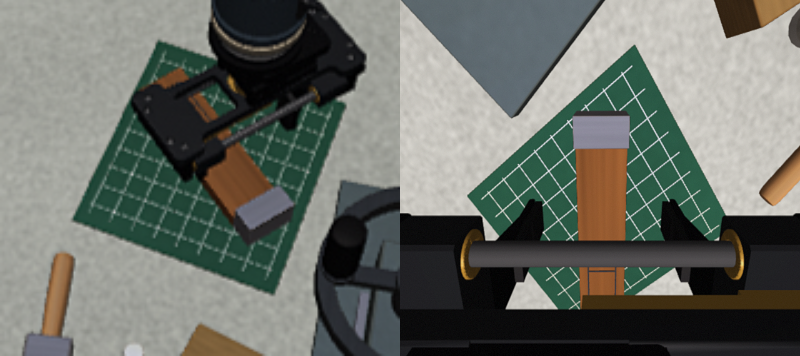

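The picture shows the board lying wholly on the mat, block at wrist-view (600,130), released. Take it up again.

{"name": "send_rows", "arguments": {
  "series": [
    {"tx":0,"ty":0,"tz":40,"turn":0,"claw":0},
    {"tx":0,"ty":0,"tz":30,"turn":0,"claw":0},
    {"tx":0,"ty":0,"tz":10,"turn":0,"claw":0},
    {"tx":0,"ty":0,"tz":0,"turn":0,"claw":1},
    {"tx":0,"ty":0,"tz":0,"turn":0,"claw":1},
    {"tx":0,"ty":0,"tz":0,"turn":0,"claw":1},
    {"tx":0,"ty":0,"tz":0,"turn":0,"claw":1},
    {"tx":0,"ty":0,"tz":0,"turn":0,"claw":1}
  ]
}}

```text
t: 11.2
tcp_pos: [469.5, 37.8, 16.7]
ee_rot: [3.141, -0.0, 0.873]
wrist_force: [-1.3, -0.8, -0.2]
width: 49.6
grip_force: 30.0
```

{"name": "send_rows", "arguments": {
  "series": [
    {"tx":0,"ty":0,"tz":-10,"turn":0,"claw":1},
    {"tx":0,"ty":0,"tz":-30,"turn":0,"claw":1},
    {"tx":0,"ty":0,"tz":-33,"turn":-0.1,"claw":1},
    {"tx":0,"ty":0,"tz":0,"turn":-0.18,"claw":1},
    {"tx":0,"ty":0,"tz":0,"turn":-0.18,"claw":1},
    {"tx":0,"ty":0,"tz":0,"turn":-0.18,"claw":1},
    {"tx":0,"ty":0,"tz":0,"turn":-0.18,"claw":1},
    {"tx":0,"ty":0,"tz":0,"turn":-0.18,"claw":1}
  ]
}}

```text
t: 12.2
tcp_pos: [468.8, 37.6, 89.7]
ee_rot: [-3.141, 0.0, 1.879]
wrist_force: [-1.2, -0.0, -3.7]
width: 49.8
grip_force: 30.0
```

{"name": "send_rows", "arguments": {
  "series": [
    {"tx":0,"ty":0,"tz":0,"turn":-0.18,"claw":1},
    {"tx":0,"ty":0,"tz":0,"turn":-0.18,"claw":1},
    {"tx":0,"ty":0,"tz":0,"turn":-0.18,"claw":1},
    {"tx":0,"ty":0,"tz":0,"turn":-0.18,"claw":1},
    {"tx":0,"ty":0,"tz":0,"turn":-0.18,"claw":1},
    {"tx":0,"ty":0,"tz":0,"turn":-0.18,"claw":1},
    {"tx":0,"ty":0,"tz":0,"turn":-0.18,"claw":1},
    {"tx":0,"ty":0,"tz":0,"turn":-0.092,"claw":1}
  ]
}}

```text
t: 13.2
tcp_pos: [468.8, 37.3, 89.6]
ee_rot: [-3.141, -0.001, -3.055]
wrist_force: [0.2, -1.0, -4.4]
width: 49.8
grip_force: 30.0
```

{"name": "send_rows", "arguments": {
  "series": [
    {"tx":15.5,"ty":35,"tz":0,"turn":0,"claw":1},
    {"tx":15.5,"ty":45,"tz":0,"turn":0,"claw":1},
    {"tx":15.5,"ty":45,"tz":0,"turn":0,"claw":1},
    {"tx":16,"ty":41.5,"tz":20,"turn":0,"claw":1},
    {"tx":0,"ty":0,"tz":15,"turn":0,"claw":1},
    {"tx":0,"ty":0,"tz":0,"turn":0,"claw":1},
    {"tx":0,"ty":0,"tz":0,"turn":0,"claw":1}
  ]
}}

```text
t: 14.08
tcp_pos: [393.9, 197.5, 54.7]
ee_rot: [-3.141, 0.0, -3.061]
wrist_force: [0.5, 0.4, -3.7]
width: 49.5
grip_force: 30.0
```

```bash
cat > m2.py <<'E'
from h import *
s=arm.sense(); print(s["t"],s["tcp_pos"].round(1),s["ee_rot"].round(4),s["q"].round(2))
p=cams.get_image("top"); b=cams.get_image("scene"); w=cams.get_image("wrist")
im=np.hstack([cv2.resize(b["image"][220:460,340:580],(400,400)),cv2.resize(w["image"],(400,400))]); cv2.imwrite("pics/m2.png",im[...,::-1])
zb=s["tcp_pos"][2]-13.7
for n,q in (("top",p),("scene",b),("wrist",w)):
  P=pts(q,np.ones((480,640),bool)); 
  B=lambda x0,x1,y0,y1,z0,z1:P[(P[:,0]>x0)&(P[:,0]<x1)&(P[:,1]>y0)&(P[:,1]<y1)&(P[:,2]>z0)&(P[:,2]<z1)]
  D=B(300,560,120,290,zb+12,zb+23)
  for t,Q in (("die",D),("railtops",B(545,640,160,260,28.5,36)),("bed",B(420,720,120,310,15,25)),("armtop",B(500,720,120,310,143,157))):
    if len(Q)>40: print(n,t,len(Q),*rect(Q),np.median(Q[:,2]).round(1))
  for k in range(5):
    x=440+k*20; sl=D[abs(D[:,0]-x)<4]
    if len(sl)>8: print(x,np.percentile(sl[:,1],[2,98]).round(1),end=' ')
  E=B(440,540,120,310,15,25)
  for x in range(440,545,20):
    sl=E[abs(E[:,0]-x)<4]
    if len(sl)>8: print("bed",x,np.percentile(sl[:,1],[1,99]).round(1),end=' ')
  print()
E
python3 m2.py
```

```text
14.075 [393.9 197.5  54.7] [-3.1409e+00  2.0000e-04 -3.0606e+00] [ 0.23  0.56 -0.99  2.19  0.71  0.75  0.41]
top die 1022 [497.8 207.6] [121.5  58.1] 2.6 59.3
top railtops 72 [589.8 209.7] [76.9 76.8] 87.5 31.9
top bed 2572 [567.7 211.9] [267.3 140.9] 4.9 20.2
top armtop 1336 [622.3 216.8] [144.4  71.2] 4.4 150.0
440 [177.3 224.3] 460 [178.  226.7] 480 [180.3 227.7] 500 [181.9 231.2] 520 [183.2 231.5] bed 440 [160.1 244.1] bed 460 [132.6 266.4] bed 480 [136.1 273.6] bed 500 [136.1 274.7] bed 520 [138.7 275.6] bed 540 [139.8 276. ] 
scene die 1145 [436.3 202.6] [143.3  66.5] 4.0 58.3
scene railtops 105 [593.  181.2] [86.   8.1] 4.5 31.3
scene bed 2687 [567.8 213.4] [271.7 140.1] 5.0 19.1
scene armtop 1646 [624.4 218.3] [146.3  70.4] 5.0 148.9
440 [178.2 226.7] 480 [183.3 229.9] 500 [183.5 231.4] bed 440 [132.8 164.8] bed 460 [134. 273.] bed 480 [136.3 275.3] bed 500 [168.5 277. ] bed 520 [169.1 277.8] bed 540 [266.9 280.4] 
wrist die 14152 [389.4 197.9] [103.3  67.7] 4.8 58.4
wrist bed 1650 [461.7 203.7] [ 27.3 102.8] 4.7 19.0
440 [177.7 225.1] bed 460 [164.3 252.5] bed 480 [153.6 173.2]
```

View pics/m2.png

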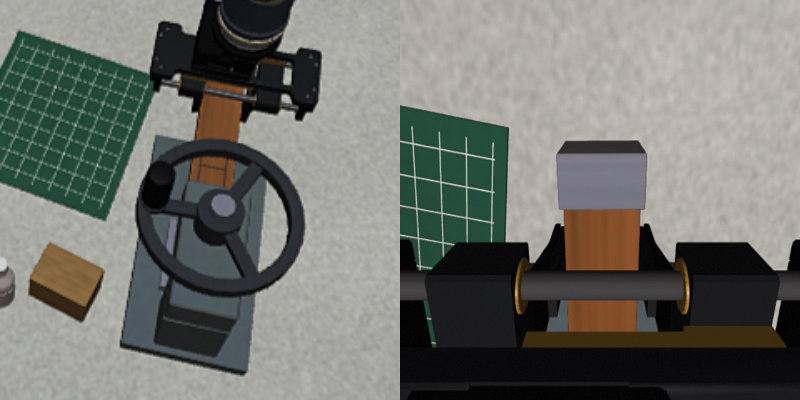

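{"name": "send_rows", "arguments": {
  "series": [
    {"tx":0,"ty":0,"tz":10,"turn":-0.005,"claw":1},
    {"tx":0,"ty":0,"tz":9.5,"turn":0,"claw":1},
    {"tx":-8,"ty":0,"tz":0,"turn":0,"claw":1},
    {"tx":-8,"ty":0,"tz":0,"turn":0,"claw":1},
    {"tx":-8,"ty":0,"tz":0,"turn":0,"claw":1},
    {"tx":-8,"ty":0,"tz":0,"turn":0,"claw":1},
    {"tx":-8,"ty":0,"tz":0,"turn":0,"claw":1},
    {"tx":0,"ty":0,"tz":0,"turn":0,"claw":1}
  ]
}}

```text
t: 15.22
tcp_pos: [433.9, 202.2, 35.1]
ee_rot: [3.141, 0.0, -3.054]
wrist_force: [-0.3, 0.6, -2.8]
width: 50.2
grip_force: 30.0
```

{"name": "send_rows", "arguments": {
  "series": [
    {"tx":-8,"ty":-0.5,"tz":0.5,"turn":0,"claw":1},
    {"tx":-8,"ty":-0.5,"tz":0.5,"turn":0,"claw":1},
    {"tx":-8,"ty":0,"tz":0.5,"turn":0,"claw":1},
    {"tx":-6,"ty":0,"tz":0,"turn":0,"claw":1},
    {"tx":0,"ty":0,"tz":0,"turn":0,"claw":1},
    {"tx":0,"ty":0,"tz":0,"turn":0,"claw":0.2},
    {"tx":0,"ty":0,"tz":0,"turn":0,"claw":0.2},
    {"tx":0,"ty":0,"tz":0,"turn":0,"claw":0.2}
  ]
}}

```text
t: 16.23
tcp_pos: [463.0, 203.8, 33.6]
ee_rot: [-3.141, 0.0, -3.053]
wrist_force: [0.6, 1.5, -0.2]
width: 67.6
grip_force: 0.0
```

{"name": "send_rows", "arguments": {
  "series": [
    {"tx":22,"ty":0,"tz":0,"turn":0,"claw":0.2},
    {"tx":22,"ty":0,"tz":0,"turn":0,"claw":0.2},
    {"tx":0,"ty":0,"tz":0,"turn":0,"claw":0.2},
    {"tx":0,"ty":0,"tz":0,"turn":0,"claw":1},
    {"tx":0,"ty":0,"tz":0,"turn":0,"claw":1},
    {"tx":0,"ty":0,"tz":0,"turn":0,"claw":1},
    {"tx":0,"ty":0,"tz":0,"turn":0,"claw":1}
  ]
}}

```text
t: 17.1
tcp_pos: [419.9, 200.1, 33.5]
ee_rot: [3.141, 0.001, -3.054]
wrist_force: [1.1, 0.1, -1.5]
width: 49.4
grip_force: 30.0
```

{"name": "send_rows", "arguments": {
  "series": [
    {"tx":-6,"ty":0,"tz":0,"turn":0,"claw":1},
    {"tx":-8,"ty":0,"tz":0,"turn":0,"claw":1},
    {"tx":-8,"ty":0,"tz":0,"turn":0,"claw":1},
    {"tx":-8,"ty":0,"tz":0,"turn":0,"claw":1},
    {"tx":0,"ty":0,"tz":0,"turn":0,"claw":1}
  ]
}}

```text
t: 17.73
tcp_pos: [451.1, 202.7, 33.6]
ee_rot: [3.141, 0.002, -3.054]
wrist_force: [0.7, 0.9, -1.3]
width: 49.6
grip_force: 30.0
```

{"name": "send_rows", "arguments": {
  "series": [
    {"tx":-3,"ty":0,"tz":0,"turn":0,"claw":1},
    {"tx":-2,"ty":0,"tz":0,"turn":0,"claw":1},
    {"tx":0,"ty":0,"tz":0,"turn":0,"claw":1}
  ]
}}

```text
t: 18.1
tcp_pos: [452.5, 202.9, 33.5]
ee_rot: [-3.141, -0.002, -3.053]
wrist_force: [-5.5, -1.6, 6.9]
width: 49.7
grip_force: 30.0
```

{"name": "send_rows", "arguments": {
  "series": [
    {"tx":-2,"ty":0,"tz":0,"turn":0,"claw":1},
    {"tx":0,"ty":0,"tz":0,"turn":0,"claw":1}
  ]
}}

```text
t: 18.35
tcp_pos: [452.5, 202.9, 33.5]
ee_rot: [-3.139, -0.006, -3.053]
wrist_force: [-11.3, -2.4, 11.5]
width: 49.9
grip_force: 30.0
```

Contact at the stop, most likely. Let go and check the block end, which should be near (442.5, 202).

{"name": "send_rows", "arguments": {
  "series": [
    {"tx":3,"ty":0,"tz":0,"turn":0,"claw":1},
    {"tx":2,"ty":0,"tz":0,"turn":0,"claw":0},
    {"tx":0,"ty":0,"tz":0,"turn":0,"claw":0},
    {"tx":0,"ty":0,"tz":0,"turn":0,"claw":0},
    {"tx":0,"ty":0,"tz":-40,"turn":0,"claw":0},
    {"tx":0,"ty":0,"tz":-40,"turn":0,"claw":0},
    {"tx":20,"ty":0,"tz":-40,"turn":0,"claw":0},
    {"tx":0,"ty":0,"tz":0,"turn":0,"claw":0}
  ]
}}

```text
t: 19.35
tcp_pos: [431.8, 202.0, 155.9]
ee_rot: [3.141, 0.005, -3.053]
wrist_force: [0.3, 0.1, -0.6]
width: 86.8
grip_force: 0.0
```

```bash
cat > m3.py <<'E'
from h import *
import sys
s=arm.sense(); print(s["t"],s["tcp_pos"].round(1),s["ee_rot"].round(4),s["q"].round(2))
b=cams.get_image("scene"); w=cams.get_image("wrist"); t=cams.get_image("top")
im=np.hstack([cv2.resize(b["image"][280:460,380:560],(400,400)),cv2.resize(w["image"],(400,400))]); cv2.imwrite(f"pics/{sys.argv[1]}.png",im[...,::-1])
for n,q in (("top",t),("scene",b),("wrist",w)):
  P=pts(q,np.ones((480,640),bool)); 
  B=lambda x0,x1,y0,y1,z0,z1:P[(P[:,0]>x0)&(P[:,0]<x1)&(P[:,1]>y0)&(P[:,1]<y1)&(P[:,2]>z0)&(P[:,2]<z1)]
  for k,Q in (("block",B(400,500,150,260,49,60)),("wood",B(400,560,160,250,32,44)),("bed",B(400,720,120,310,15,25)),("knob",B(480,760,120,380,240,262))):
    if len(Q)>20: print(n,k,len(Q),*rect(Q),np.median(Q[:,2]).round(1))
E
python3 m3.py m3
```

```text
19.35 [431.8 202.  155.9] [ 3.1412  0.0052 -3.0526] [ 0.38  0.47 -1.14  2.03  0.53  0.96  0.63]
top wood 543 [522.3 211. ] [77.  73.9] 89.3 38.2
top bed 1807 [566.2 212.1] [269.  141.6] 5.0 20.2
top knob 200 [609.5 147. ] [25.4 27.5] 81.5 250.6
scene block 33 [462.2 201.1] [53.  19.9] 63.6 52.1
scene wood 359 [510.7 204.2] [53.  99.1] 85.3 37.4
scene bed 2696 [568.  213.5] [272.7 140.3] 5.0 19.2
scene knob 242 [612.6 148.9] [27.1 27.3] 48.5 249.6
wrist block 2512 [452.6 203.4] [25.9 49.7] 5.6 53.0
wrist wood 3626 [498.7 212.6] [ 73.4 121.7] 89.9 37.1
wrist bed 16068 [525.3 209.4] [191.1 140.2] 5.0 19.0
```

View pics/m3.png

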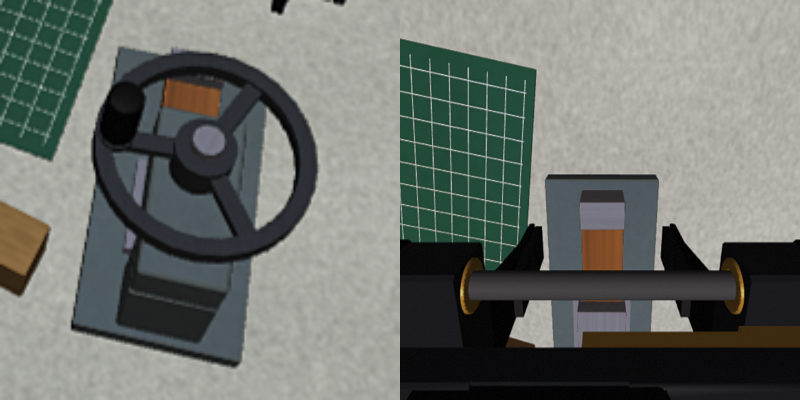

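The block sits 9.7 mm in from the bed front, where home is 10, and it is straight, so the board is home. Next the knob, at about (611,148), radius 68.

{"name": "send_rows", "arguments": {
  "series": [
    {"tx":0,"ty":0,"tz":-45,"turn":0,"claw":0},
    {"tx":0,"ty":0,"tz":-50,"turn":0,"claw":0},
    {"tx":-15,"ty":-6,"tz":-40,"turn":0,"claw":0},
    {"tx":-43,"ty":-17,"tz":0,"turn":0,"claw":0},
    {"tx":-43,"ty":-17,"tz":0,"turn":0,"claw":0},
    {"tx":-43,"ty":-17,"tz":0,"turn":0,"claw":0},
    {"tx":-29.5,"ty":-12.5,"tz":0,"turn":0,"claw":0},
    {"tx":0,"ty":0,"tz":0,"turn":0,"claw":0}
  ]
}}

```text
t: 20.5
tcp_pos: [612.2, 145.0, 285.4]
ee_rot: [3.141, -0.004, -3.058]
wrist_force: [-0.2, 0.3, 0.5]
width: 86.7
grip_force: 0.0
```

Run:
```python
from h import *
s=arm.sense(); print(s["t"],s["tcp_pos"].round(1),s["ee_rot"].round(4),s["q"].round(2))
w=cams.get_image("wrist"); P=pts(w,np.ones((480,640),bool))
K=P[(P[:,2]>238)&(P[:,2]<256)&(abs(P[:,0]-611)<30)&(abs(P[:,1]-148)<30)]
print(len(K),*(rect(K) if len(K)>10 else ()))
W=P[(P[:,2]>180)&(P[:,2]<194)]; print(len(W),cv2.minEnclosingCircle(W[:,:2].astype(np.float32)))
```

```text
20.5 [612.2 145.  285.4] [ 3.1411 -0.0037 -3.0576] [ 0.42  0.58 -1.11  1.54  0.53  1.35  0.92]
2300 [608.8 148.4] [27.4 27.3] 84.0
20063 ((599.915771484375, 215.7517547607422), 84.94700622558594)
```

{"name": "send_rows", "arguments": {
  "series": [
    {"tx":2.5,"ty":3.4,"tz":0,"turn":0,"claw":0},
    {"tx":0,"ty":0,"tz":30,"turn":0,"claw":0},
    {"tx":0,"ty":0,"tz":28,"turn":0,"claw":0},
    {"tx":0,"ty":0,"tz":10,"turn":0,"claw":0},
    {"tx":0,"ty":0,"tz":0,"turn":0,"claw":0.4}
  ]
}}

```text
t: 21.18
tcp_pos: [606.7, 150.6, 220.6]
ee_rot: [-3.141, -0.0, -3.052]
wrist_force: [-0.2, 0.5, 0.1]
width: 82.2
grip_force: 0.0
```

{"name": "send_rows", "arguments": {
  "series": [
    {"tx":-2.1,"ty":-2.4,"tz":3,"turn":0,"claw":0.5},
    {"tx":0,"ty":0,"tz":0,"turn":0,"claw":0.6},
    {"tx":0,"ty":0,"tz":0,"turn":0,"claw":0.6},
    {"tx":0,"ty":0,"tz":0,"turn":0,"claw":1},
    {"tx":0,"ty":0,"tz":0,"turn":0,"claw":1},
    {"tx":0,"ty":0,"tz":0,"turn":0,"claw":1},
    {"tx":0,"ty":0,"tz":0,"turn":0,"claw":1}
  ]
}}

```text
t: 22.05
tcp_pos: [609.7, 147.8, 217.6]
ee_rot: [-3.141, -0.0, -3.054]
wrist_force: [-0.7, -0.5, 1.2]
width: 27.4
grip_force: 30.0
```

Run:
```python
from h import *
s=arm.sense(); print(s["t"],s["tcp_pos"].round(2),s["ee_rot"].round(4),s["wrist_force"].round(1),s["width"],s["grip_force"])
A=np.array([600.1,215.8]); r=68; ps=-3.053; th0=np.deg2rad(-82.5)
X=np.array([np.cos(ps),np.sin(ps)]);Y=np.array([np.sin(ps),-np.cos(ps)])
p0=A+r*np.array([np.cos(th0),np.sin(th0)])
for k in range(1,25):
  th=th0-.08*k; p=A+r*np.array([np.cos(th),np.sin(th)]); d=p-p0; print(k,round(.08*k,2),(d@X).round(1),(d@Y).round(1),p.round(1)); p0=p
```

```text
22.05 [609.67 147.76 217.61] [-3.1411 -0.     -3.0536] [-0.7 -0.5  1.2] 27.38198410198642 29.999832082539797
1 0.08 5.4 -0.0 [603.6 147.9]
2 0.16 5.4 0.4 [598.1 147.8]
3 0.24 5.4 0.9 [592.7 148.2]
4 0.32 5.3 1.3 [587.3 149. ]
5 0.4 5.2 1.7 [582.  150.2]
6 0.48 5.0 2.1 [576.8 151.9]
7 0.56 4.8 2.5 [571.8 154. ]
8 0.64 4.6 2.9 [567.  156.4]
9 0.72 4.4 3.2 [562.3 159.3]
10 0.8 4.1 3.6 [557.9 162.5]
11 0.88 3.8 3.9 [553.8 166. ]
12 0.96 3.5 4.2 [550.  169.9]
13 1.04 3.1 4.4 [546.5 174. ]
14 1.12 2.8 4.7 [543.3 178.4]
15 1.2 2.4 4.9 [540.5 183.1]
16 1.28 2.0 5.1 [538.1 188. ]
17 1.36 1.6 5.2 [536. 193.]
18 1.44 1.2 5.3 [534.4 198.2]
19 1.52 0.7 5.4 [533.2 203.5]
20 1.6 0.3 5.4 [532.5 208.9]
21 1.68 -0.1 5.4 [532.1 214.3]
22 1.76 -0.6 5.4 [532.2 219.8]
23 1.84 -1.0 5.3 [532.7 225.2]
24 1.92 -1.4 5.2 [533.7 230.5]
```

Gripped (27.4 mm). First 0.64 rad; the hard spot cannot come before 0.85.

{"name": "send_rows", "arguments": {
  "series": [
    {"tx":5.4,"ty":0,"tz":0,"turn":0,"claw":1},
    {"tx":5.4,"ty":0.4,"tz":0,"turn":0,"claw":1},
    {"tx":5.4,"ty":0.9,"tz":0,"turn":0,"claw":1},
    {"tx":5.3,"ty":1.3,"tz":0,"turn":0,"claw":1},
    {"tx":5.2,"ty":1.7,"tz":0,"turn":0,"claw":1},
    {"tx":5.0,"ty":2.1,"tz":0,"turn":0,"claw":1},
    {"tx":4.8,"ty":2.5,"tz":0,"turn":0,"claw":1},
    {"tx":0,"ty":0,"tz":0,"turn":0,"claw":1}
  ]
}}

```text
t: 23.05
tcp_pos: [575.0, 152.0, 217.6]
ee_rot: [-3.14, 0.005, -3.055]
wrist_force: [6.6, -2.2, -1.8]
width: 27.5
grip_force: 30.0
```

{"name": "send_rows", "arguments": {
  "series": [
    {"tx":4.6,"ty":2.9,"tz":0,"turn":0,"claw":1},
    {"tx":4.4,"ty":3.2,"tz":0,"turn":0,"claw":1},
    {"tx":0,"ty":0,"tz":0,"turn":0,"claw":1}
  ]
}}

```text
t: 23.42
tcp_pos: [565.9, 156.6, 217.6]
ee_rot: [-3.139, 0.005, -3.056]
wrist_force: [6.7, -3.4, -1.5]
width: 27.4
grip_force: 30.0
```

{"name": "send_rows", "arguments": {
  "series": [
    {"tx":4.1,"ty":3.6,"tz":0,"turn":0,"claw":1},
    {"tx":0,"ty":0,"tz":0,"turn":0,"claw":1}
  ]
}}

```text
t: 23.68
tcp_pos: [561.8, 159.2, 217.6]
ee_rot: [-3.138, 0.005, -3.057]
wrist_force: [7.8, -4.9, -2.4]
width: 27.1
grip_force: 30.0
```

{"name": "send_rows", "arguments": {
  "series": [
    {"tx":3.8,"ty":3.9,"tz":0,"turn":0,"claw":1},
    {"tx":0,"ty":0,"tz":0,"turn":0,"claw":1}
  ]
}}

```text
t: 23.92
tcp_pos: [557.7, 162.3, 217.6]
ee_rot: [-3.137, 0.005, -3.057]
wrist_force: [8.1, -5.1, -0.9]
width: 27.4
grip_force: 30.0
```

{"name": "send_rows", "arguments": {
  "series": [
    {"tx":3.5,"ty":4.2,"tz":0,"turn":0,"claw":1},
    {"tx":0,"ty":0,"tz":0,"turn":0,"claw":1}
  ]
}}

```text
t: 24.18
tcp_pos: [553.8, 165.7, 217.6]
ee_rot: [-3.136, 0.005, -3.057]
wrist_force: [7.2, -6.7, 0.4]
width: 27.1
grip_force: 30.0
```

{"name": "send_rows", "arguments": {
  "series": [
    {"tx":3.1,"ty":4.4,"tz":0,"turn":0,"claw":1},
    {"tx":0,"ty":0,"tz":0,"turn":0,"claw":1}
  ]
}}

```text
t: 24.42
tcp_pos: [550.2, 169.4, 217.6]
ee_rot: [-3.135, 0.004, -3.057]
wrist_force: [6.2, -8.4, 0.8]
width: 27.3
grip_force: 30.0
```

{"name": "send_rows", "arguments": {
  "series": [
    {"tx":2.8,"ty":4.7,"tz":0,"turn":0,"claw":1},
    {"tx":0,"ty":0,"tz":0,"turn":0,"claw":1}
  ]
}}

```text
t: 24.68
tcp_pos: [546.7, 173.6, 217.6]
ee_rot: [-3.135, 0.003, -3.058]
wrist_force: [4.6, -9.0, 2.8]
width: 27.5
grip_force: 30.0
```

{"name": "send_rows", "arguments": {
  "series": [
    {"tx":2.4,"ty":4.9,"tz":0,"turn":0,"claw":1},
    {"tx":0,"ty":0,"tz":0,"turn":0,"claw":1}
  ]
}}

```text
t: 24.92
tcp_pos: [543.5, 178.2, 217.6]
ee_rot: [-3.134, 0.002, -3.057]
wrist_force: [4.3, -9.7, 3.8]
width: 27.6
grip_force: 30.0
```

{"name": "send_rows", "arguments": {
  "series": [
    {"tx":2.0,"ty":5.1,"tz":0,"turn":0,"claw":1},
    {"tx":0,"ty":0,"tz":0,"turn":0,"claw":1}
  ]
}}

```text
t: 25.18
tcp_pos: [540.5, 183.3, 217.6]
ee_rot: [-3.134, 0.001, -3.057]
wrist_force: [2.4, -10.1, 4.0]
width: 27.4
grip_force: 30.0
```

{"name": "send_rows", "arguments": {
  "series": [
    {"tx":1.6,"ty":5.2,"tz":0,"turn":0,"claw":1},
    {"tx":0,"ty":0,"tz":0,"turn":0,"claw":1}
  ]
}}

```text
t: 25.42
tcp_pos: [537.8, 189.0, 217.6]
ee_rot: [-3.135, 0.001, -3.056]
wrist_force: [1.9, -8.5, 4.2]
width: 27.8
grip_force: 30.0
```

{"name": "send_rows", "arguments": {
  "series": [
    {"tx":1.2,"ty":5.3,"tz":0,"turn":0,"claw":1},
    {"tx":0,"ty":0,"tz":0,"turn":0,"claw":1}
  ]
}}

```text
t: 25.68
tcp_pos: [535.4, 195.4, 217.6]
ee_rot: [-3.137, 0.0, -3.055]
wrist_force: [0.7, -4.6, 3.5]
width: 27.4
grip_force: 30.0
```

{"name": "send_rows", "arguments": {
  "series": [
    {"tx":0,"ty":0,"tz":0,"turn":0,"claw":1},
    {"tx":0,"ty":0,"tz":0,"turn":0,"claw":1}
  ]
}}

```text
t: 25.92
tcp_pos: [535.4, 195.5, 217.7]
ee_rot: [-3.137, -0.0, -3.055]
wrist_force: [0.1, -4.8, 3.9]
width: 27.2
grip_force: 30.0
```

{"name": "send_rows", "arguments": {
  "series": [
    {"tx":0.6,"ty":3.0,"tz":0,"turn":0,"claw":1},
    {"tx":0,"ty":0,"tz":0,"turn":0,"claw":1}
  ]
}}

```text
t: 26.18
tcp_pos: [534.4, 199.2, 217.7]
ee_rot: [-3.138, 0.0, -3.055]
wrist_force: [-0.2, -5.8, 3.9]
width: 27.5
grip_force: 30.0
```

{"name": "send_rows", "arguments": {
  "series": [
    {"tx":0.4,"ty":2.3,"tz":0,"turn":0,"claw":1},
    {"tx":0,"ty":0,"tz":0,"turn":0,"claw":1},
    {"tx":0,"ty":0,"tz":0,"turn":0,"claw":1}
  ]
}}

```text
t: 26.55
tcp_pos: [533.6, 203.1, 217.7]
ee_rot: [-3.141, 0.0, -3.053]
wrist_force: [1.1, -2.3, 2.4]
width: 27.4
grip_force: 30.0
```

Run:
```python
from h import *
s=arm.sense(); print(s["t"],s["tcp_pos"].round(2),s["wrist_force"].round(1))
O=np.array([571.0,213.1]); R=np.array([[np.cos(.0865),np.sin(.0865)],[-np.sin(.0865),np.cos(.0865)]])
for c in("top","scene"):
  p=cams.get_image(c); P=pts(p,np.ones((480,640),bool)); L=(P[:,:2]-O)@R.T
  for n,a,b,z0,z1 in (("wood",-100,-40,30,44),("platen",-33,-16,36,75),("rail/bed",-30,60,15,25)):
    m=(L[:,0]>a)&(L[:,0]<b)&(abs(L[:,1])<(24 if n!="rail/bed" else 60))&(P[:,2]>z0)&(P[:,2]<z1)
    if m.sum()>5: print(c,n,m.sum(),np.percentile(P[m,2],[5,25,50,75,95]).round(1))
```

```text
26.55 [533.56 203.07 217.67] [ 1.1 -2.3  2.4]
top rail/bed 192 [16.4 18.7 20.1 21.8 23.8]
scene wood 166 [33.9 36.  37.4 39.  40.7]
scene rail/bed 345 [16.1 17.9 19.4 20.8 23.2]
```

It has gone slack (2 N, at about 1.5 rad). Stop here and let go.

{"name": "send_rows", "arguments": {
  "series": [
    {"tx":0,"ty":0,"tz":0,"turn":0,"claw":0.3},
    {"tx":0,"ty":0,"tz":0,"turn":0,"claw":0},
    {"tx":0,"ty":0,"tz":0,"turn":0,"claw":0},
    {"tx":0,"ty":0,"tz":0,"turn":0,"claw":0},
    {"tx":0,"ty":0,"tz":-30,"turn":0,"claw":0},
    {"tx":0,"ty":0,"tz":-40,"turn":0,"claw":0},
    {"tx":0,"ty":0,"tz":0,"turn":0,"claw":0}
  ]
}}

```text
t: 27.52
tcp_pos: [534.5, 204.7, 290.6]
ee_rot: [3.139, 0.005, -3.053]
wrist_force: [0.3, 0.5, -0.7]
width: 84.8
grip_force: 0.0
```

```bash
cat > m4.py <<'E'
from h import *
s=arm.sense(); print(s["t"],s["tcp_pos"].round(1),s["wrist_force"].round(1))
for c in("scene","wrist"):
  p=cams.get_image(c)
  P=pts(p,np.ones((480,640),bool)); K=P[(P[:,2]>240)&(P[:,2]<254)&(np.hypot(P[:,0]-601,P[:,1]-216)<90)]
  if len(K)>20:
    c0=np.array(rect(K)[0]); A=np.array([599.9,215.8]) if c=="wrist" else np.array([602.6,215.5]); o=c0-A
    print(c,len(K),*rect(K),"bearing",np.rad2deg(np.arctan2(o[1],o[0])).round(1),np.hypot(*o).round(1))
  if c=="scene": save(p,"end_s.png",(200,230,560,460),2)
E
python3 m4.py
```

```text
27.525 [534.5 204.7 290.6] [ 0.3  0.5 -0.7]
scene 224 [536.8 204.6] [26.9 26.5] 45.8 bearing -170.6 66.7
wrist 2153 [532.8 203.5] [26.9 27.2] 83.3 bearing -169.6 68.2
```

The knob stayed at bearing −170°. Back the arm off and check that it holds and the board is still home.

{"name": "send_rows", "arguments": {
  "series": [
    {"tx":0,"ty":0,"tz":-20,"turn":0,"claw":0},
    {"tx":25,"ty":0,"tz":0,"turn":0,"claw":0},
    {"tx":40,"ty":0,"tz":0,"turn":0,"claw":0},
    {"tx":35,"ty":0,"tz":0,"turn":0,"claw":0},
    {"tx":0,"ty":0,"tz":0,"turn":0,"claw":0},
    {"tx":0,"ty":0,"tz":0,"turn":0,"claw":0},
    {"tx":0,"ty":0,"tz":0,"turn":0,"claw":0},
    {"tx":0,"ty":0,"tz":0,"turn":0,"claw":0}
  ]
}}

```text
t: 28.62
tcp_pos: [434.4, 194.4, 307.5]
ee_rot: [3.14, -0.0, -3.054]
wrist_force: [0.2, 0.2, 0.7]
width: 87.1
grip_force: 0.0
```

```bash
python3 m4.py; python3 m3.py m5
```

```text
28.625 [434.4 194.4 307.5] [0.2 0.2 0.7]
scene 225 [536.9 204.3] [27.5 27.4] 13.8 bearing -170.3 66.6
wrist 993 [526.4 202.6] [15.6 27.2] 5.5 bearing -169.8 74.7
28.725 [434.1 194.4 307.4] [ 3.1408e+00 -5.0000e-04 -3.0533e+00] [ 0.59  0.29 -1.31  1.84  0.3   1.24  0.86]
top wood 223 [502.3 204.7] [ 59.6 115.5] 87.4 38.0
top bed 2043 [565.9 211.5] [270.1 140.2] 5.0 20.4
top knob 208 [533.2 202.1] [27.1 25.9] 88.9 251.0
scene wood 233 [511.1 204.2] [53.  97.6] 85.4 37.4
scene bed 3075 [568.  213.5] [271.3 140.4] 4.9 19.2
scene knob 224 [536.1 203.9] [27.2 26.4] 15.5 249.8
wrist block 1086 [452.3 204.2] [25.1 49.3] 5.2 53.0
wrist wood 2779 [498.6 210.3] [120.4  74.8] 1.5 37.1
wrist bed 10346 [564.5 213.1] [270.1 140.3] 5.0 19.0
wrist knob 977 [526.  202.4] [15.2 27.4] 7.4 249.2
```

View pics/m5.png

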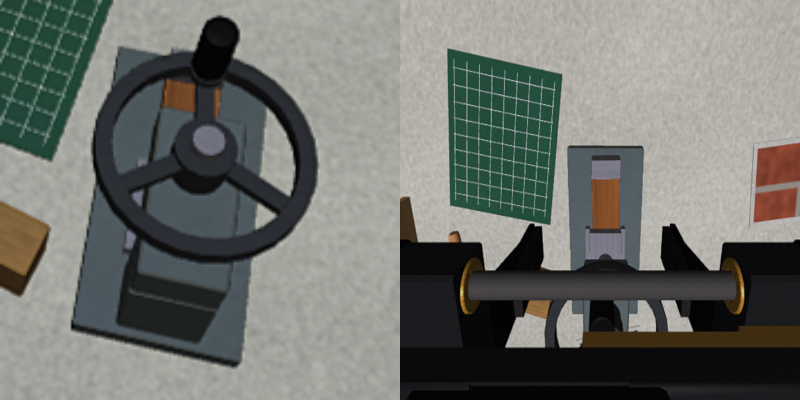

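The wheel stands at −170°, unchanged for over a second. The block is still home (9.8 mm from the bed front) and nothing is touched. Handing in.

```bash
python3 -c "
from bench import order; print(order.close_job())"
```

```text
the job is handed in; nothing more can be done
None
```

The die board was laid on the mat, let go, taken up again and slid home against the stop; the wheel was turned past its hard spot and has held its place since release. I judged the platen's position by feel and the knob angle, not by measuring its height. The job is handed in at about 29 s of the 72 allowed.

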